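Swap the drying trays

ROBOT

A 6-joint arm with a two-finger parallel gripper is mounted at the origin on a cart in front of the work surface, level with it; the furniture and walls round the work are solid. World frame = base frame: x ahead of the robot, y to its left, z up, the work surface at z = 0. Lengths are in m, angles in rad, forces in N, time in s.
With the tool pointing down it reaches from about 0.3 to 0.875 m from the base axis. Payload 4.2 kg.
Tool frame: the origin (TCP) lies at the very end of the fingers, on their centre line; the grasp point (between the pads) lies 19 mm behind it; z points along the fingers, y is the line along which they close (so a half turn about z gives the same grasp; the last joint's range is limited). The gripper opens to 85 mm and grips with 20 to 120 N. Pads are 22 mm wide; open, the fingers measure 114 mm over their backs; the gripper's body (76 mm by 85 mm) begins 54 mm behind the grasp point. The pads swing forward as they close: fully open they stand 13 mm farther back than shut.
Start: joints at [1.083, 0.32, 1.565, -0, 1.257, -0.02], TCP at [0.259, 0.513, 0.231] pointing down, gripper open.
Joint ranges: [-3.11, 3.11], [-0.84, 2.01], [0.21, 2.61], [-1.34, 4.49], [0.05, 2.63], [-2.56, 2.56]. Speed limits (rad/s): [2.57, 2.57, 3.14, 3.14, 3.14, 3.14].

INTERFACE

Orientations are given as a unit quaternion [x, y, z, w].
In Python, from rig import bot, grab_frame gives the robot as it stands. The module is installed in compiled form; this text tells all that it offers.
- The arm moves only by the shell command python3 -m pendant 'ROWS'. ROWS is JSON, a list of rows, each an object with "angular": the turn, a rotation vector about the tool's x, y, z in rad, a list of three; "slide": the shift along the tool's x, y, z in mm, a list of three; "fingers": the finger opening in mm, from 0 to 85.4. In form: [{"angular": [ax, ay, az], "slide": [x, y, z], "fingers": fingers}, ...]. A call has 1 to 20 rows; each row is the pose to reach, as a shift and turn from the pose commanded when the call began, along the tool's axes at that moment; what a row does not reach only later rows make up. A row lasts 1/8 s, in which the tool goes at most 62.5 mm and 10.7 degrees, less where a joint would pass 70% of its speed; a pose out of reach is approached as far as the arm can. A call with a gripper value outside its range is refused whole. The fingers move at their own pace and stop on an object; the grip force is fixed at half the most. Time passes only in rows, so rows that repeat a pose let the fingers close. It gives the time, the measured TCP pose, the force, the opening and the grip force at its end, in the units of the state.
- bot.get_obs(): the state, without advancing time (a new reading comes with each control period).
- grab_frame(name): name is "side" or "top"; returns a dict with "pixels" (384x512x3 uint8, red, green, blue), "range_z" (384x512 float32, m along the optical axis (not along the pixel's ray), 0 where there is no reading), "intrinsics" (3x3 intrinsics, pixels), "extrinsics" (4x4, takes a point from world to camera coordinates). Camera axes: x right, y up, looking along -z (the intrinsics and any distortion apply to the point x, -y, -z); pixel columns grow to the right and rows downward; lengths in m; the calibration is good to about 2 mm. A picture is of the moment at which its call begins.
- bot.close_job(): hands the job in; it is judged then, once.
The state is a dict: "time_s": time; "joints": joint angles; "dq": joint speeds; "joint_torque": joint torques, N m; "ee_pos": TCP position; "eef_rot": TCP orientation; "force": force on the tool from outside, world axes, zero at the start; "ft_torque": the same for the moment, N m; "finger_gap": finger opening in m; "grasp_force": force on a finger pad.
Only numpy, scipy, OpenCV 4.12 (cv2) and the standard library are available. Lean on these libraries where they do the work, as an engineer would, in place of code of your own. Each camera call takes 0.05 s, during which the arm holds its last target. There are 200 camera calls.

TASK

Two identical low tray holders with clear dust covers stand on the bench; each has a metal tray that slides out towards the robot and carries an upright lip at its front. First push the tray with the two round dishes, which was left out, fully home under its cover; then hook a fingertip behind the lip of the tray with the flat glass slides and draw that tray all the way out to its stop. Nothing is to be gripped: do not pinch a lip, touch the dishes or move the loose things standing round the trays, and leave both trays like that.

Things in the scene. Friction and masses are not known exactly. Their poses are not given: they have to be found in the camera images.
- slides_unit: The holder of the tray with four flat glass slides (76x26 mm, lying crosswise, seen through the clear cover). Fixed to the bench. Housing 150 (x) x 110 (y) x 52 mm high. Origin: centre of its footprint, on the bench top. Its own -x is the way the tray slides out. Housing front face at its x = -75 mm. The lip of the tray stands in front of that face.
- dishes_unit: The holder of the tray with two round shallow dishes (61 mm across, 15 mm high, one behind the other). Otherwise the same as slides_unit: fixed, same size, origin and axes.
- slides_tray (a joint): How far the tray of slides is drawn out, in m: 0 fully home, 0.10 at the stop. Moves along its holder's -x, resisted by about 2.5 N of friction plus 20 N per m/s; it stays where it is left. At the start it is home or up to 12 mm out.
- dishes_tray (a joint): How far the tray of dishes is drawn out, same meaning and behaviour. At the start 50 to 85 mm out.
- slides_lip (a point): Middle of the top edge of the slides tray's lip, on its back face (the face to hook), 51 mm above the bench; moves with the tray, axes as its holder. The lip is an upright plate 100 mm wide (holder's y) and 8 mm thick, lying from this point 8 mm towards the holder's -x. Behind it (+x) is an open gap of 50 mm plus the joint value, up to the housing's front face.
- dishes_lip (a point): The same point on the lip of the tray of dishes. To push the tray home, push the lip's front face, 8 mm towards the holder's -x from this point, towards +x.
- slides_lip_back: Rear half of the slides tray's lip, 4 mm thick, 100 wide, top 51 mm above the bench. Origin: middle of its thickness and width, 13 mm above the bench. For 50 mm behind the lip there is only a flat apron, its top 16 mm above the bench; farther back the tray has a rim 10 mm high and its load.
- slides_lip_front: Front half of the same lip, 4 mm thick, top 47 mm above the bench. Origin likewise.
- dishes_lip_back: Rear half of the dishes tray's lip, as slides_lip_back.
- dishes_lip_front: Front half of the dishes tray's lip, as slides_lip_front.
- dish_1: Front round dish on its tray, 61 mm across, 15 mm high; origin: centre of its underside, 16 mm above the bench. Not to be touched.
- dish_2: Rear round dish, the same.
- objective_case: Bystander: small upright pot with black screw lid, 33 mm across, 49 high, loose, between the holders. Origin: centre of its underside.
- dropper: Bystander: dropper bottle, 33 mm across, 100 high, loose, between the holders. Origin: centre of its underside.
- eyepiece: Bystander: black eyepiece, 30 mm across, 42 high, loose, between the holders. Origin: centre of its underside.
- loupe: Bystander: folding loupe, 30x43x15 mm, loose, left of the holders. Origin: centre of its underside.

How it is judged:
On the way, in this order (a step that is already met when the one before it is completed fails the run):
1. the tray of dishes is fully home while the tray of slides is still in (value of joint dishes_tray below 0.006 m and value of joint slides_tray below 0.03 m), for 0.2 s.
2. the tray of slides is drawn out to its stop (value of joint slides_tray above 0.092 m), for 0.2 s.
At the end, for the whole second after the job is handed in: The tray of dishes is home (within 6 mm) and the tray of slides out to its stop (within 8 mm of its 100 mm travel), both at rest (value of joint dishes_tray below 0.006 m and value of joint slides_tray above 0.092 m and velocity of joint slides_tray between -0.01 and 0.01 m/s and velocity of joint dishes_tray between -0.01 and 0.01 m/s); the robot touches nothing.
It fails at once if the lip of the slides tray is pinched (pressed on both faces at once, over 1.5 N) (contact force between the fingers and slides_lip_back above 1.5 N and contact force between the fingers and slides_lip_front above 1.5 N).
It fails at once if the lip of the dishes tray is pinched (pressed on both faces at once, over 1.5 N) (contact force between the fingers and dishes_lip_back above 1.5 N and contact force between the fingers and dishes_lip_front above 1.5 N).
It fails at once if a dish is touched with more than 0.5 N (contact force between the fingers and dish_1 above 0.5 N or contact force between the fingers and dish_2 above 0.5 N).
It fails at once if a loose bystander is moved or lifted by more than 15 mm (distance of any of objective_case, dropper, eyepiece, loupe from where it was at the start of the episode above 0.015 m).
It also fails if it takes over 45 s, if anything falls off the work surface, if the arm or the gripper's body presses on something with over 40 N, if the wrist force passes 120 N, or if a joint passes its speed limit or range.

## Working session

There is one attempt and no reset: what is moved stays moved. The work goes in short steps, Python scripts to look and compute and a shell command to move; the robot and the scene stay as the last step left them, time stands still between calls to the robot, and variables do not carry over. Pictures are saved under pics/ and viewed, at most 10 in all, crops included, and the job is handed in when it is done.

```bash
mkdir -p pics
python3 - <<'E'
from rig import bot, grab_frame
import cv2,numpy as np
for n in("top","side"):
    f=grab_frame(n); cv2.imwrite(f"pics/{n}0.png",f["pixels"][:,:,::-1]); np.savez(f"{n}0.npz",**f)
    print(n,f["intrinsics"],f["extrinsics"])
o=bot.get_obs();print(o["time_s"],o["ee_pos"],o["eef_rot"],o["finger_gap"])
E
```

```text
top [[417.95610016   0.         256.92740116]
 [  0.         417.95610016 192.91943805]
 [  0.           0.           1.        ]] [[ 0.02339916 -0.99972522  0.00139974  0.07698019]
 [ 0.97584329  0.02314436  0.2172423  -0.59073229]
 [-0.217215   -0.00371736  0.97611671 -0.90840252]
 [ 0.          0.          0.          1.        ]]
side [[430.60508733   0.         252.36157639]
 [  0.         430.60508733 192.20110149]
 [  0.           0.           1.        ]] [[ 0.99845564  0.05550305  0.00239844 -0.59693092]
 [-0.0245173   0.40148362  0.91553799 -0.0578834 ]
 [ 0.04985222 -0.91418287  0.40222437 -0.99821306]
 [ 0.          0.          0.          1.        ]]
0.1 [0.25910645 0.512842   0.23056955] [ 2.31784705e-01  9.72766787e-01 -7.69145188e-04 -1.89989738e-04] 0.08516902006987508
```

View pics/top0.png

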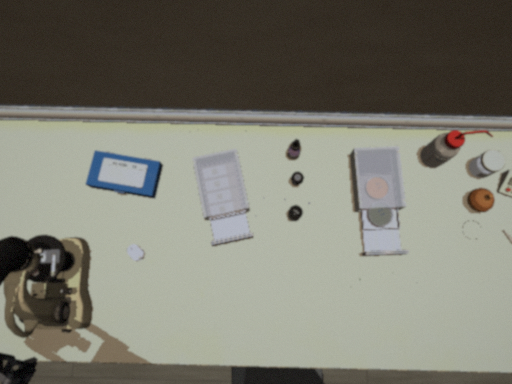

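View pics/side0.png

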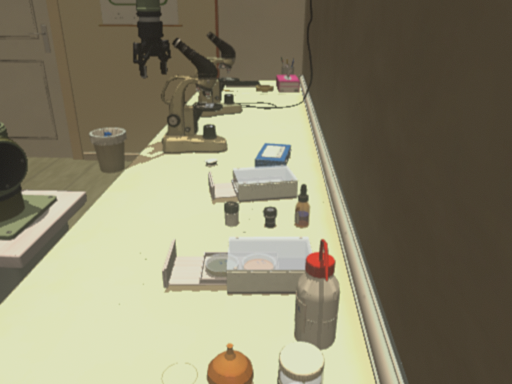

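The top view shows the slides unit around (220,185) with its lip at about (232,241), and the dishes unit around (378,178) with its lip at about (384,253). The bystanders stand between them. Next I'll use depth to measure these.

```bash
cat > h.py <<'E'
import numpy as np,cv2
def cloud(f):
    K,E,d=f["intrinsics"],f["extrinsics"],f["range_z"]
    v,u=np.mgrid[:d.shape[0],:d.shape[1]]
    c=np.stack([(u-K[0,2])/K[0,0]*d,-(v-K[1,2])/K[1,1]*d,-d],-1)
    return (c-E[:3,3])@E[:3,:3]
def ray(f,u,v,z):
    K,E=f["intrinsics"],f["extrinsics"]
    c=np.array([(u-K[0,2])/K[0,0],-(v-K[1,2])/K[1,1],-1])@E[:3,:3]
    o=-E[:3,:3].T@E[:3,3]
    return o+c*(z-o[2])/c[2]
E
python3 - <<'E'
from h import *
np.set_printoptions(precision=3,suppress=True)
f=dict(np.load("top0.npz"));P=cloud(f)
print("bench z",np.median(P[280:300,200:300,2]))
for n,(u0,u1,v0,v1) in dict(slides=(180,265,140,260),dishes=(340,415,135,265)).items():
    Q=P[v0:v1,u0:u1]; z=Q[...,2]
    m=((z>.035)&(z<.065)&(f["range_z"][v0:v1,u0:u1]>0)).astype(np.uint8)
    k,l,s,c=cv2.connectedComponentsWithStats(m)
    for i in range(1,k):
        if s[i,4]>25:
            q=Q[l==i]; r=cv2.minAreaRect((q[:,:2]*1000).astype(np.float32)); print(n,s[i]+[u0,v0,0,0,0],"ctr",q.mean(0),np.median(q[:,2]),r)
    im=cv2.resize(f["pixels"][v0:v1,u0:u1,::-1],None,fx=4.5,fy=4.5,interpolation=cv2.INTER_CUBIC)
    hz=cv2.applyColorMap(np.clip(z*4000,0,255).astype(np.uint8),cv2.COLORMAP_JET)
    hz=cv2.resize(hz,im.shape[1::-1],interpolation=cv2.INTER_NEAREST)
    cv2.imwrite(f"pics/{n}_c.png",np.hstack([im,hz]))
E
```

```text
bench z -0.0012341700990782089
slides [ 192  148   57   70 2823] ctr [0.617 0.18  0.051] 0.05085023457608401 ((617.8863525390625, 180.41220092773438), (150.53382873535156, 109.9942626953125), 13.53719425201416)
slides [210 232  43  13 178] ctr [0.484 0.148 0.046] 0.046435612620515807 ((484.85015869140625, 148.139892578125), (8.489334106445312, 99.05996704101562), 13.624471664428711)
dishes [ 352  146   54   63 2900] ctr [ 0.638 -0.197  0.051] 0.05087697931393301 ((640.2416381835938, -199.0484619140625), (150.49476623535156, 111.54035186767578), 3.6435372829437256)
dishes [364 249  45   6 168] ctr [ 0.461 -0.209  0.047] 0.0467354820004922 ((461.3957214355469, -209.57171630859375), (8.134685516357422, 98.54056549072266), 3.8364665508270264)
```

View pics/slides_c.png

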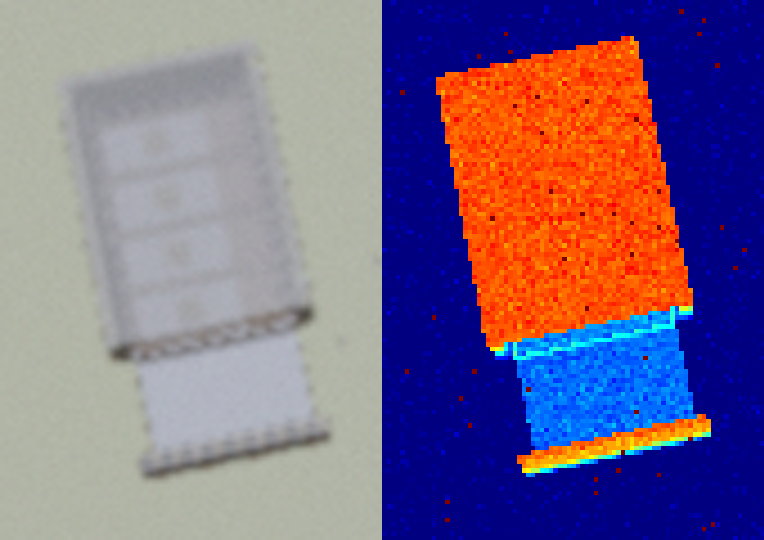

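View pics/dishes_c.png

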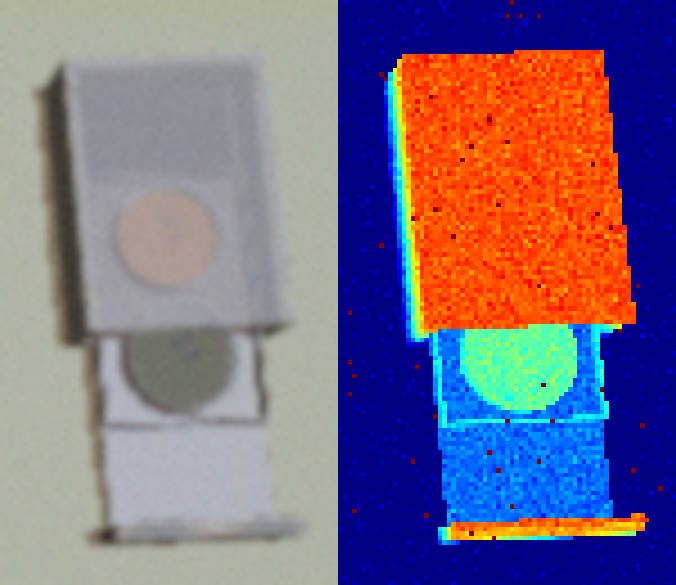

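Both views give clean rectangles. The slides unit has yaw of about 13.6° with its joint near 8 mm out, and the dishes unit has yaw of about 3.7° with its joint near 50 mm out. Before moving, I'll check the path past the microscope and work out the moves.

```bash
cat >> h.py <<'E'
from scipy.spatial.transform import Rotation as R
def go(o,p,yawx,label=""):
    """slide (mm) and angular for TCP p, tool down, tool x at world angle yawx (deg)"""
    r=R.from_quat(o["eef_rot"]); a=np.deg2rad(yawx)
    T=np.array([[np.cos(a),np.sin(a),0],[np.sin(a),-np.cos(a),0],[0,0,-1]])
    print(label,"slide",np.round(r.inv().apply(np.array(p)-o["ee_pos"])*1000,1),"ang",np.round((r.inv()*R.from_matrix(T)).as_rotvec(),3))
S=np.array([.4848,.1481]);us=np.array([np.cos(np.deg2rad(13.6)),np.sin(np.deg2rad(13.6))])
D=np.array([.4614,-.2096]);ud=np.array([np.cos(np.deg2rad(3.7)),np.sin(np.deg2rad(3.7))])
E
python3 - <<'E'
from h import *
from rig import bot
f=dict(np.load("top0.npz"));P=cloud(f);q=P[f["range_z"]>0]
np.set_printoptions(precision=3,suppress=True)
q=q[(q[:,2]>.06)&(q[:,0]>0)&(q[:,1]>0.2)&(q[:,1]<.62)]
for y in np.arange(.2,.6,.04):
    s=q[(q[:,1]>=y)&(q[:,1]<y+.04)]
    if len(s):print(round(y,2),len(s),"x",np.percentile(s[:,0],[2,98]),"z",np.percentile(s[:,2],[50,98]),"minx of tall",s[s[:,2]>.15,0].min() if (s[:,2]>.15).any() else None)
o=bot.get_obs()
go(o,[.30,.20,.23],183.7,"via"); go(o,[*(D-.055*ud),.23],183.7,"front high"); go(o,[*(D-.055*ud),.032],183.7,"front low")
E
```

```text
0.2 2151 x [0.81  0.813] z [0.314 0.439] minx of tall 0.808533450352941
0.24 2139 x [0.81  0.813] z [0.314 0.438] minx of tall 0.808347537668904
0.28 2136 x [0.81  0.813] z [0.312 0.436] minx of tall 0.8088073792431585
0.32 2118 x [0.81  0.813] z [0.311 0.435] minx of tall 0.8087442663276663
0.36 2090 x [0.81  0.813] z [0.308 0.434] minx of tall 0.8088603249532446
0.4 2080 x [0.81  0.813] z [0.309 0.432] minx of tall 0.8088509650276521
0.44 2875 x [0.225 0.813] z [0.31 0.43] minx of tall 0.21687087406312608
0.48 5679 x [0.297 0.812] z [0.218 0.418] minx of tall 0.23745660246998118
0.52 3626 x [0.283 0.813] z [0.227 0.375] minx of tall 0.27236365221752196
0.56 1059 x [0.809 0.813] z [0.21  0.322] minx of tall 0.8088278519180723
via slide [-177.6 -260.8    1. ] ang [-0.002 -0.    -0.532]
front high slide [-459.  -581.5    1.5] ang [-0.002 -0.    -0.532]
front low slide [-459.  -581.2  199.5] ang [-0.002 -0.    -0.532]
```

```bash
python3 -m pendant '[{"angular":[0,0,0],"slide":[-30,-60,0],"fingers":0},{"angular":[0,0,0],"slide":[-60,-115,0],"fingers":0},{"angular":[0,0,0],"slide":[-72,-143,0],"fingers":0},{"angular":[0,0,0],"slide":[-72,-143,0],"fingers":0},{"angular":[0,0,-0.15],"slide":[-120,-200,0],"fingers":0},{"angular":[0,0,-0.3],"slide":[-178,-261,0],"fingers":0},{"angular":[0,0,-0.4],"slide":[-230,-315,0],"fingers":0},{"angular":[0,0,-0.532],"slide":[-275,-365,0],"fingers":0},{"angular":[0,0,-0.532],"slide":[-320,-420,0],"fingers":0},{"angular":[0,0,-0.532],"slide":[-365,-470,0],"fingers":0},{"angular":[0,0,-0.532],"slide":[-410,-525,0],"fingers":0},{"angular":[0,0,-0.532],"slide":[-459,-581,0],"fingers":0},{"angular":[0,0,-0.532],"slide":[-459,-581,0],"fingers":0},{"angular":[0,0,-0.532],"slide":[-459,-581,0],"fingers":0}]'
python3 - <<'E'
from h import *
from rig import bot
o=bot.get_obs();print(o["joints"],o["finger_gap"])
go(o,[*(D-.055*ud),.032],183.7,"low"); go(o,[*(D+.035*ud),.032],183.7,"home")
E
```

```text
time_s: 1.85
ee_pos: [0.4085, -0.2153, 0.2309]
eef_rot: [-0.031, 1.0, -0.0, 0.0]
force: [0.5, 0.7, -1.2]
finger_gap: -0.0002
grasp_force: 0.0
[-5.09995271e-01  1.40734731e-01  1.80735405e+00  1.75478719e-04
  1.19289881e+00 -2.14284647e+00] -0.00020802223096791603
low slide [  2.    2.3 198.9] ang [-0.     0.001 -0.003]
home slide [-88.    2.5 198.9] ang [-0.     0.001 -0.003]
```

```bash
python3 -m pendant '[{"angular":[0,0,0],"slide":[1,2,60],"fingers":0},{"angular":[0,0,0],"slide":[2,2,120],"fingers":0},{"angular":[0,0,0],"slide":[2,2,170],"fingers":0},{"angular":[0,0,0],"slide":[2,2,199],"fingers":0},{"angular":[0,0,0],"slide":[2,2,199],"fingers":0},{"angular":[0,0,0],"slide":[-15,2,199],"fingers":0},{"angular":[0,0,0],"slide":[-30,2,199],"fingers":0},{"angular":[0,0,0],"slide":[-38,2,199],"fingers":0},{"angular":[0,0,0],"slide":[-46,2,199],"fingers":0},{"angular":[0,0,0],"slide":[-54,2,199],"fingers":0},{"angular":[0,0,0],"slide":[-62,2,199],"fingers":0},{"angular":[0,0,0],"slide":[-70,2,199],"fingers":0},{"angular":[0,0,0],"slide":[-77,2,199],"fingers":0},{"angular":[0,0,0],"slide":[-82,2,199],"fingers":0}]'
python3 - <<'E'
from rig import bot, grab_frame
import cv2,numpy as np
f=grab_frame("side");cv2.imwrite("pics/side1.png",cv2.resize(f["pixels"][170:310,130:340,::-1],None,fx=3.5,fy=3.5,interpolation=cv2.INTER_CUBIC))
E
```

```text
time_s: 3.6
ee_pos: [0.4891, -0.2048, 0.0322]
eef_rot: [-0.032, 0.999, 0.0, -0.0]
force: [-2.9, 1.4, 1.4]
finger_gap: -0.0
grasp_force: 1.6
```

View pics/side1.png

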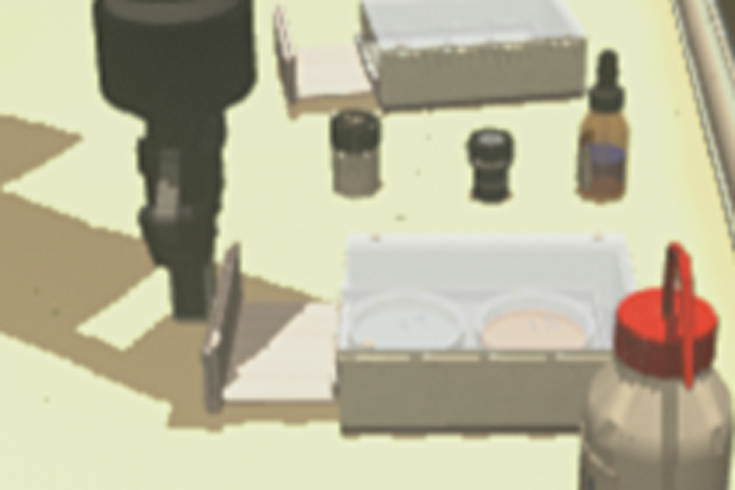

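The picture shows the fingertip at about (190,315) against the front of the lip, and the dishes tray is nearly under its cover. I'll push on in small steps.

```bash
python3 -m pendant '[{"angular":[0,0,0],"slide":[-2,0,0],"fingers":0},{"angular":[0,0,0],"slide":[-4,0,0],"fingers":0},{"angular":[0,0,0],"slide":[-6,0,0],"fingers":0},{"angular":[0,0,0],"slide":[-6,0,0],"fingers":0}]'; python3 -m pendant '[{"angular":[0,0,0],"slide":[-1,0,0],"fingers":0},{"angular":[0,0,0],"slide":[-2,0,0],"fingers":0},{"angular":[0,0,0],"slide":[-2,0,0],"fingers":0}]'
```

```text
time_s: 4.15
ee_pos: [0.4949, -0.2046, 0.0322]
eef_rot: [-0.032, 0.999, 0.0, 0.0]
force: [-2.1, 0.8, 0.3]
finger_gap: -0.0002
grasp_force: 0.8
time_s: 4.53
ee_pos: [0.4962, -0.2045, 0.0322]
eef_rot: [-0.032, 0.999, 0.0, -0.001]
force: [-5.0, -0.6, 0.8]
finger_gap: -0.0
grasp_force: 2.2
```

```bash
for i in 1 2; do :; done; python3 -m pendant '[{"angular":[0,0,0],"slide":[-1,0,0],"fingers":0},{"angular":[0,0,0],"slide":[-1.5,0,0],"fingers":0},{"angular":[0,0,0],"slide":[-1.5,0,0],"fingers":0}]'
```

```text
time_s: 4.9
ee_pos: [0.4962, -0.2045, 0.0322]
eef_rot: [-0.032, 0.999, 0.0, -0.002]
force: [-9.1, -1.9, 3.1]
finger_gap: 0.0002
grasp_force: 4.2
```

The tip stopped at x=0.4962 while the force rose, so the dishes tray is home. Backing off and moving on to the slides.

```bash
python3 -m pendant '[{"angular":[0,0,0],"slide":[20,0,0],"fingers":0},{"angular":[0,0,0],"slide":[40,0,-20],"fingers":0},{"angular":[0,0,0],"slide":[45,0,-80],"fingers":0},{"angular":[0,0,0],"slide":[45,0,-140],"fingers":0},{"angular":[0,0,0],"slide":[45,0,-150],"fingers":0},{"angular":[0,0,0],"slide":[45,0,-150],"fingers":0}]'
python3 - <<'E'
from h import *
from rig import bot,grab_frame
f=grab_frame("top");P=cloud(f);print("case etc")
for n,(u0,u1,v0,v1) in dict(slides=(200,260,222,260),dishes=(345,415,200,262)).items():
    Q=P[v0:v1,u0:u1];m=((Q[...,2]>.035)&(Q[...,2]<.065)).astype(np.uint8)
    k,l,s,c=cv2.connectedComponentsWithStats(m)
    for i in range(1,k):
        if s[i,4]>25: print(n,s[i]+[u0,v0,0,0,0],cv2.minAreaRect((Q[l==i][:,:2]*1000).astype(np.float32)))
o=bot.get_obs();print(o["ee_pos"])
go(o,[*(S+.030*us),.18],193.6,"hi");go(o,[*(S+.030*us),.03],193.6,"lo")
E
```

```text
time_s: 5.65
ee_pos: [0.4542, -0.2076, 0.1829]
eef_rot: [-0.032, 0.999, -0.001, 0.002]
force: [1.2, 0.7, -0.7]
finger_gap: 0.0001
grasp_force: 0.0
case etc
slides [210 232  43  13 176] ((485.00323486328125, 148.24404907226562), (8.48206901550293, 99.17144775390625), 13.53693962097168)
dishes [357 200  49  10 369] ((572.6398315429688, -202.89646911621094), (21.011930465698242, 111.27995300292969), 0.29851216077804565)
dishes [362 228  44   5 173] ((511.53375244140625, -207.2568359375), (8.855500221252441, 99.82794189453125), 3.8614635467529297)
[ 0.45328458 -0.20712773  0.18154185]
hi slide [-83.8 357.6   1.7] ang [ 0.     0.    -0.173]
lo slide [-83.8 357.6 151.7] ang [ 0.     0.    -0.173]
```

```bash
python3 -m pendant '[{"angular":[0,0,-0.03],"slide":[-14,60,0],"fingers":0},{"angular":[0,0,-0.06],"slide":[-28,120,0],"fingers":0},{"angular":[0,0,-0.09],"slide":[-42,180,0],"fingers":0},{"angular":[0,0,-0.12],"slide":[-56,240,0],"fingers":0},{"angular":[0,0,-0.15],"slide":[-70,300,0],"fingers":0},{"angular":[0,0,-0.173],"slide":[-84,358,0],"fingers":0},{"angular":[0,0,-0.173],"slide":[-84,358,0],"fingers":0},{"angular":[0,0,-0.173],"slide":[-84,358,0],"fingers":0},{"angular":[0,0,-0.173],"slide":[-84,358,40],"fingers":0},{"angular":[0,0,-0.173],"slide":[-84,358,80],"fingers":0},{"angular":[0,0,-0.173],"slide":[-84,358,105],"fingers":0},{"angular":[0,0,-0.173],"slide":[-84,358,130],"fingers":0},{"angular":[0,0,-0.173],"slide":[-84,358,148],"fingers":0},{"angular":[0,0,-0.173],"slide":[-84,358,148],"fingers":0}]'
python3 - <<'E'
from rig import bot, grab_frame
import cv2
from h import *
f=grab_frame("side");cv2.imwrite("pics/side2.png",cv2.resize(f["pixels"][110:250,130:340,::-1],None,fx=3.5,fy=3.5,interpolation=cv2.INTER_CUBIC))
o=bot.get_obs();print(o["ee_pos"],o["force"]);go(o,[*(S+(.015-.092)*us),.033],193.6,"stop")
E
```

```text
time_s: 7.45
ee_pos: [0.5126, 0.1533, 0.0327]
eef_rot: [-0.117, 0.993, -0.0, -0.002]
force: [-1.2, -0.1, 0.6]
finger_gap: -0.0002
grasp_force: 0.0
[0.51359614 0.15380364 0.033787  ] [0.45295472 0.07677906 0.87087   ]
stop slide [106.3   1.    1. ] ang [-0.    -0.002 -0.002]
```

View pics/side2.png

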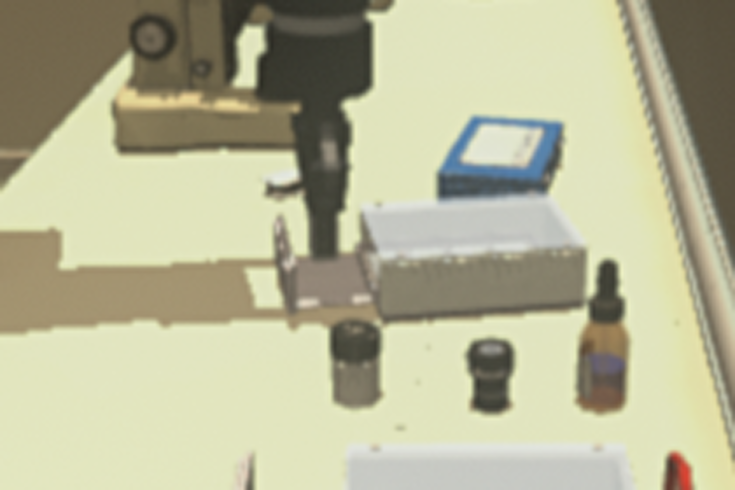

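The fingertip at about (322,250) is in the gap between the lip at (285,265) and the housing at (365,255). I'll draw the tray out at about 60–80 mm/s.

```bash
python3 -m pendant '[{"angular":[0,0,0],"slide":[8,0,0],"fingers":0},{"angular":[0,0,0],"slide":[14,0,0],"fingers":0},{"angular":[0,0,0],"slide":[20,0,0],"fingers":0},{"angular":[0,0,0],"slide":[28,0,0],"fingers":0},{"angular":[0,0,0],"slide":[36,0,0],"fingers":0},{"angular":[0,0,0],"slide":[44,0,0],"fingers":0},{"angular":[0,0,0],"slide":[52,0,0],"fingers":0},{"angular":[0,0,0],"slide":[60,0,0],"fingers":0},{"angular":[0,0,0],"slide":[68,0,0],"fingers":0},{"angular":[0,0,0],"slide":[76,0,0],"fingers":0},{"angular":[0,0,0],"slide":[84,0,0],"fingers":0},{"angular":[0,0,0],"slide":[91,0,0],"fingers":0},{"angular":[0,0,0],"slide":[97,0,0],"fingers":0},{"angular":[0,0,0],"slide":[101,0,0],"fingers":0},{"angular":[0,0,0],"slide":[101,0,0],"fingers":0}]'; python3 -m pendant '[{"angular":[0,0,0],"slide":[2,0,0],"fingers":0},{"angular":[0,0,0],"slide":[4,0,0],"fingers":0},{"angular":[0,0,0],"slide":[4,0,0],"fingers":0}]'
```

```text
time_s: 9.38
ee_pos: [0.4146, 0.1312, 0.034]
eef_rot: [-0.118, 0.993, -0.0, -0.001]
force: [0.8, 1.0, 0.0]
finger_gap: -0.0003
grasp_force: 0.4
time_s: 9.75
ee_pos: [0.4115, 0.1304, 0.0341]
eef_rot: [-0.118, 0.993, -0.0, -0.001]
force: [1.7, 0.2, -1.4]
finger_gap: -0.0
grasp_force: 0.8
```

```bash
python3 -m pendant '[{"angular":[0,0,0],"slide":[1,0,0],"fingers":0},{"angular":[0,0,0],"slide":[2,0,0],"fingers":0},{"angular":[0,0,0],"slide":[3,0,0],"fingers":0},{"angular":[0,0,0],"slide":[3,0,0],"fingers":0}]'; python3 -m pendant '[{"angular":[0,0,0],"slide":[1,0,0],"fingers":0},{"angular":[0,0,0],"slide":[1.5,0,0],"fingers":0},{"angular":[0,0,0],"slide":[1.5,0,0],"fingers":0}]'
```

```text
time_s: 10.25
ee_pos: [0.4099, 0.1301, 0.0344]
eef_rot: [-0.118, 0.993, 0.0, 0.001]
force: [4.8, 1.1, -3.3]
finger_gap: -0.0
grasp_force: 2.3
time_s: 10.62
ee_pos: [0.4099, 0.1301, 0.0347]
eef_rot: [-0.118, 0.993, 0.0, 0.002]
force: [7.4, 1.1, -5.0]
finger_gap: 0.0
grasp_force: 3.6
```

The tip has stopped at the tray's end stop, with the force rising. I'll unhook it towards the housing, lift clear and check.

```bash
python3 -m pendant '[{"angular":[0,0,0],"slide":[-8,0,0],"fingers":0},{"angular":[0,0,0],"slide":[-14,0,0],"fingers":0},{"angular":[0,0,0],"slide":[-14,0,-30],"fingers":0},{"angular":[0,0,0],"slide":[-14,0,-80],"fingers":0},{"angular":[0,0,0],"slide":[-14,0,-130],"fingers":0},{"angular":[0,0,0],"slide":[60,0,-170],"fingers":0},{"angular":[0,0,0],"slide":[60,0,-170],"fingers":0},{"angular":[0,0,0],"slide":[60,0,-170],"fingers":0}]'
python3 - <<'E'
from h import *
from rig import grab_frame
f=grab_frame("top");P=cloud(f);z=P[...,2]
m=((z>.035)&(z<.065)&(P[...,0]<.56)&(abs(P[...,1])<.3)).astype(np.uint8)
k,l,s,c=cv2.connectedComponentsWithStats(m)
for i in range(1,k):
    if s[i,4]>25:
        p=P[l==i][:,:2];print(s[i],cv2.minAreaRect((p*1000).astype(np.float32)))
H=np.array([.6179,.1804]);print("expected at stop",H-.229*us)
cv2.imwrite("pics/top2.png",f["pixels"][:,:,::-1])
E
```

```text
time_s: 11.62
ee_pos: [0.3483, 0.1153, 0.2049]
eef_rot: [-0.118, 0.993, 0.0, 0.0]
force: [0.1, 0.4, -0.8]
finger_gap: -0.0002
grasp_force: 0.0
[201 205  48  13 308] ((556.2098999023438, 166.164306640625), (25.702123641967773, 108.50785827636719), 11.758964538574219)
[288 208  14  11 135] ((546.7890014648438, 1.0359840393066406), (24.373069763183594, 31.491586685180664), 2.724628448486328)
[362 228  44   6 175] ((511.492919921875, -206.9949951171875), (8.266362190246582, 100.40553283691406), 3.6471405029296875)
expected at stop [0.39532093 0.12655246]
```

View pics/top2.png

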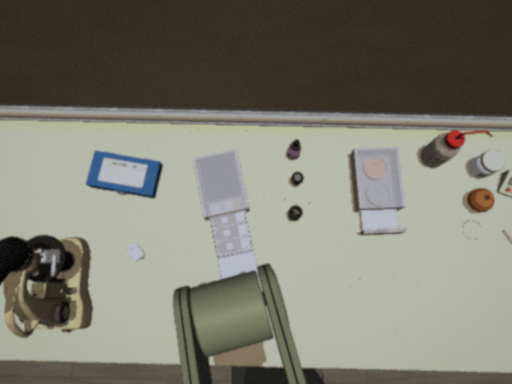

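The dishes tray is home, with its lip at (383,231), and the bystanders haven't moved. The arm hides the slides lip, but the stall position puts it at x=0.395, which matches the expected stop. Handing in.

```bash
python3 -c "
from rig import bot
print(bot.close_job())"
```

```text
the job is handed in; nothing more can be done
None
```

The job is handed in, though no verdict came back: the dishes tray was pushed fully home, then the slides tray was drawn out to its stop (its lip was hidden by the arm, so that rests on where the fingertip stalled), with the robot clear and no bystander visibly moved.

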